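# Seat the end mirror on its kinematic base and lock it

## Robot

A 6-joint arm with a two-finger parallel gripper is mounted at the origin on a cart in front of the work surface, level with it; the furniture and walls round the work are solid. World frame = base frame: x ahead of the robot, y to its left, z up, the work surface at z = 0. Lengths are in m, angles in rad, forces in N, time in s.
With the tool pointing down it reaches from about 0.3 to 0.775 m from the base axis. Payload 14.6 kg.
Tool frame: the origin (TCP) lies midway between the tips of the shut fingers; the grasp point (between the pads) lies 19 mm behind it; z points along the fingers, y is the line along which they close (so a half turn about z gives the same grasp; the last joint's range is limited). The gripper opens to 94 mm and grips with 3 to 60 N. Pads are 16 mm wide; open, the fingers measure 119 mm over their backs; the gripper's body (75 mm by 177 mm) begins 78 mm behind the grasp point.
Start: joints at [-0.067, 0.3, 1.521, -0, 1.321, -0.067], TCP at [0.55, -0, 0.205] pointing down, gripper open.
Joint ranges: [-3.03, 3.03], [-0.79, 2.21], [0.23, 2.52], [-1.04, 4.18], [0, 3.07], [-2.55, 2.55]. Speed limits (rad/s): [2.22, 2.22, 2.57, 3.14, 3.14, 3.14].

## Interface

Orientations are given as [roll, pitch, yaw] about the fixed x, y, z axes, in that order (R = Rz(yaw) Ry(pitch) Rx(roll)).
In Python, from station import ctrl gives the robot as it stands. The module is installed in compiled form; this text tells all that it offers.
- The arm moves only by the tool servo_tool, never from a script. Its argument "plan" is a list of rows, each a list of 7 numbers: the opening in per cent of the stroke, from 0 (shut) to 100 (fully open), then the shift along the tool's x, y, z in m, then the turn, a rotation vector about the tool's x, y, z in rad. A call has exactly 8 rows; each row shifts and turns the commanded pose from where the row before left it, along the tool's axes as they then stand; what a row does not reach is not made up. A row lasts 1/8 s, in which the tool goes at most 62.5 mm and 10.7 degrees, less where a joint would pass 70% of its speed; a pose out of reach is approached as far as the arm can. A call with a gripper value outside its range is refused whole. The fingers move at their own pace and stop on an object; "force" is the grip in N (left out, the last holds). Time passes only in rows, so rows that do not move let the fingers close, or fill a call up. It gives the time, the measured TCP pose, the force, the opening and the grip force at its end, in the units of the state.
- ctrl.get_obs(): the state, without advancing time (a new reading comes with each control period).
- ctrl.camera(name): name is "scene" or "side" or "wrist"; returns a dict with "pixels" (384x512x3 uint8, red, green, blue), "z_map" (384x512 float32, m along the optical axis (not along the pixel's ray), 0 where there is no reading), "mtx" (3x3 intrinsics, pixels), "pose" (4x4, takes a point from camera to world coordinates). Camera axes: x right, y up, looking along -z (the intrinsics and any distortion apply to the point x, -y, -z); pixel columns grow to the right and rows downward; lengths in m; the calibration is good to about 2 mm. The wrist camera is an equidistant fisheye: a pixel r from the principal point sees the ray r / f radians off the axis. A picture is of the moment at which its call begins.
- ctrl.hand_in(): hands the job in; it is judged then, once.
The state is a dict: "time_s": time; "qpos": joint angles; "joint_vel": joint speeds; "tau": joint torques, N m; "ee_pos": TCP position; "eef_rot": TCP orientation; "force": force on the tool from outside, world axes, zero at the start; "moment": the same for the moment, N m; "grip_width": finger opening in m; "grip_force": force on a finger pad.
Only numpy, scipy, OpenCV 4.12 (cv2) and the standard library are available. Lean on these libraries where they do the work, as an engineer would, in place of code of your own. Each camera call takes 0.05 s, during which the arm holds its last target. There are 200 camera calls.

## Task

Put the mirror plate back on the three steel balls of the laser bench, mirror facing the laser, and press it down gently until the sprung rollers snap over its edges and pull it fully home; if the red lock's arm stands over the seat, turn the red knob anticlockwise first to swing it clear. Then lock the plate by turning the red knob clockwise until its slip clutch clicks once or twice at the end of its turn, stop there and let go. Hold the mirror only by the grip tab above the frame, never touch the glass, and leave the lens plate and everything else on the table where they are.

Things in the scene. Friction and masses are not known exactly. Their poses are not given: they have to be found in the camera images.
- mirror_grip (a point): Centre of the grip tab on top of the mirror plate (loose, about 0.26 kg). The bare aluminium tab is 16 mm thick along x (pinch it along x), 28 mm wide along y, from 64 to 96 mm above the plate's underside; this point is 80 mm above it. z is up, x the way the mirror looks. Below the tab is the black frame: 50 mm wide, 10 mm thick, so the tab stands 3 mm proud of it on both faces.
- mirror_foot (a point): Middle of the underside of the mirror plate; axes as mirror_grip, which lies 8 mm along x and 80 mm up from here. Aluminium plate 10 mm thick, from x = -38 to +36 mm and y = -35 to +35 mm, with V-shaped side edges. Three V grooves under it (crosswise at x = 22, y = 19 and -19 mm; lengthwise at x = -26 mm) fit the balls one way round only. Home = this point on point seat with the same axes.
- mirror_glass: The round mirror glass, 39 mm across, on the +x face of the black frame, its centre (this point) 13 mm along x and 41 mm up from mirror_foot, with the same axes. Never touch it.
- seat (a point): Where mirror_foot lies when the plate is home, 29 mm above the table, in the middle of the aluminium seat (84 x 80 mm) that bears three steel balls of 12 mm. z is up; x points along the bench to the laser, the way the mirror must look.
- bench: Black laser breadboard fixed to the table, axes as seat, origin on the table under the seat; x from -105 to +210 mm, y +-85 mm, top 15 mm high. Carries a beam-splitter cube (x = 98 mm), a fixed mirror (x = 98, y = 62) and a white card (x = 98, y = -66), the laser (x = 130 to 200 mm), all at most 97 mm high, and two roller housings 47 mm high beside the seat (y = +-43 to +-65 mm).
- roller_a (a joint): Travel of one of the two sprung rollers at the sides of the seat, m: 0 = out, 0.0006 with a plate home, 0.0037 when its edge passes. A plate laid down rests on them 9 mm above home. Pushing it down takes 10 to 16 N until it is 4 mm above home; from there the rollers press down on its edges and pull it (about 7 N) onto the balls by themselves, once it is let go.
- roller_b (a joint): The same for the roller on the other side (roller_a is on the seat's +y side).
- knob_grip (a point): On the vertical axis of the lock's red knob, 89 mm above the table, at x = -70, y = 0 mm of the seat. The red wing is a bar 42 mm long along this point's x and 14 mm thick along y (pinch it along y), from 67 to 102 mm above the table, on a black clutch drum of radius 20 mm whose top is at 68 mm. It keeps its height as it turns. Clockwise from above tightens.
- lock (a joint): Turn of the lock's shaft and steel clamp arm, rad: 0 = swung clear (stop), grows clockwise from above, 2.2 = tight (stop), arm then along the seat's +x over the plate's tail. The arm reaches 56 mm; below 1.0 it is clear of a plate being lowered, above 1.15 it stands over the seat. Sinks 2 mm a rad; its sprung pad meets a seated plate at 1.7. Friction about 0.06 N m; stays where left.
- lock_knob (a joint): Slip of the red knob on the shaft, rad: 0 at the start and constant while knob and shaft turn together. At the tight stop (or if the arm is blocked) the clutch slips at about 0.13 N m, clicking every 0.524 rad of further turn, and this value grows by that much a click. It cannot fall below 0.
- lock_tip (a point): Underside of the clamp arm at its outer end, over the brass pad, 48 mm from the knob's axis, 42 to 46 mm above the table; shows where the arm points.
- lens_mid (a point): Middle of the lens plate, 48 mm above its underside: a loose look-alike of the mirror plate, 96 mm high, with a clear round lens in a black ring instead of the mirror. Leave it alone.
- mug: White mug, 78 x 110 mm, 97 mm high, origin at the middle of its underside. Leave it alone.
- tape: Roll of brown tape, 96 mm across, 48 mm high, origin under its middle. Leave it alone.
- apple: Pale yellow apple, 61 mm across, 71 mm high, origin under its middle. Leave it alone.
Not all that is in view belongs to the job. What is shaped like the part that bears mirror_grip but purple is not meant.

How it is judged:
By the outcome, as a careful person would: the job done as asked, in the order asked, and still so for the second after the job is handed in, with the robot touching nothing.
It also fails if it takes over 72 s, if anything falls off the work surface, if the arm or the gripper's body presses on something with over 40 N, if the wrist force passes 120 N, or if a joint passes its speed limit or range.

## Working session

There is one attempt and no reset: what is moved stays moved. The work goes in short steps, Python scripts to look and compute and a tool call to move; the robot and the scene stay as the last step left them, time stands still between calls to the robot, and variables do not carry over. Pictures are saved under pics/ and viewed, at most 10 in all, crops included, and the job is handed in when it is done.

Besides the shell and the picture viewer there is one more tool, called after "Emit:" by a JSON object that holds its "fn" and its "kwargs", one argument or row to a line. servo_tool: Moves the arm, as the interface text tells. Its arguments: {"type":"object","properties":{"plan":{"type":"array","items":{"type":"array","items":{"type":"number"}}},"force":{"type":"number"}},"required":["plan"]}

```bash
mkdir -p pics
cat > h.py <<'E'
from station import ctrl
import numpy as np, cv2
def cam(n):
    c=ctrl.camera(n); return c
def save(c,p): cv2.imwrite('pics/'+p,cv2.cvtColor(c['pixels'],cv2.COLOR_RGB2BGR))
def pts(c):
    "world point per pixel from depth (pinhole)"
    z=c['z_map']; K=c['mtx']; v,u=np.mgrid[:z.shape[0],:z.shape[1]]
    P=np.stack([(u-K[0,2])/K[0,0]*z,-(v-K[1,2])/K[1,1]*z,-z],-1)
    return P@c['pose'][:3,:3].T+c['pose'][:3,3]
E
python3 - <<'E'
from h import *
for n in ('scene','side'):
    c=cam(n); save(c,n+'0.png'); np.savez(n+'0.npz',**{k:c[k] for k in('pixels','z_map','mtx','pose')}); print(n,c['mtx'],c['pose'].round(3))
o=ctrl.get_obs(); print(o)
E
```

```text
scene [[457.23744577   0.         253.51414112]
 [  0.         457.23744577 188.93785406]
 [  0.           0.           1.        ]] [[ 0.762  0.479 -0.435 -0.125]
 [-0.647  0.582 -0.493 -0.627]
 [ 0.018  0.657  0.753  1.147]
 [ 0.     0.     0.     1.   ]]
side [[380.40163459   0.         256.66713222]
 [  0.         380.40163459 192.70698456]
 [  0.           0.           1.        ]] [[-0.997 -0.043  0.062  0.595]
 [ 0.073 -0.341  0.937  1.27 ]
 [-0.019  0.939  0.343  0.532]
 [ 0.     0.     0.     1.   ]]
{'time_s': 0.1, 'qpos': array([-6.66001150e-02,  3.00410524e-01,  1.52149358e+00, -5.25182458e-05,
        1.32070007e+00, -6.65837918e-02]), 'joint_vel': array([-0.0002876 , -0.00284463, -0.00114689, -0.00016098, -0.00096933,
        0.00122555]), 'tau': array([ 1.84928511e-03, -5.32644153e+01, -3.53284299e+01,  7.10431044e-02,
        2.34944851e-02, -7.30603051e-05]), 'ee_pos': array([ 5.49773672e-01, -1.70256336e-06,  2.04956572e-01]), 'eef_rot': array([-3.14057998e+00, -1.65430226e-05,  1.57079302e+00]), 'force': array([-0.5484632 ,  0.13702415, -0.08498386]), 'moment': array([ 0.01708204, -0.04595752, -0.00409277]), 'grip_force': 0.0, 'grip_width': 0.09356404866831979}
```

View pics/scene0.png

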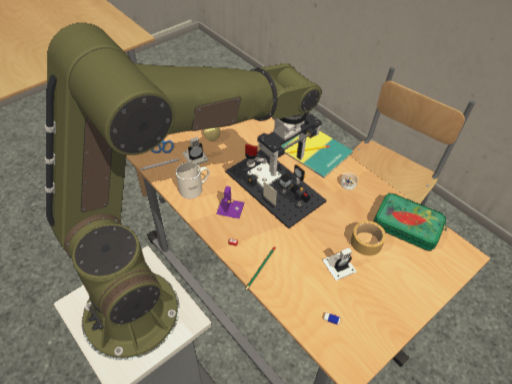

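View pics/side0.png

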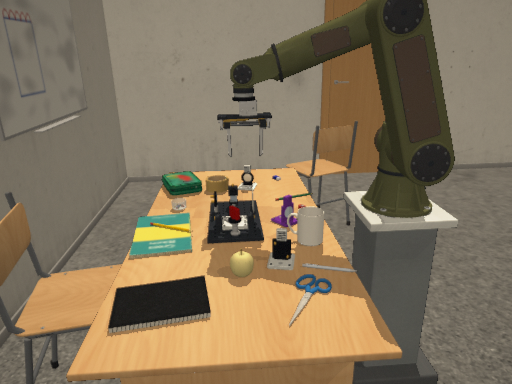

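The scene shows the bench at (275,185), with the red knob at (252,150). There are three candidates for the mirror plate:
- a white-based plate at scene (196,150) / side (282,250)
- a white-based plate at scene (340,262) / side (247,180)
- a purple look-alike at scene (231,205), which is ruled out by its colour

I'll enlarge the first two to tell the mirror from the lens.

Run:
```python
from h import *
s=np.load('scene0.npz')['pixels'];d=np.load('side0.npz')['pixels']
def cr(i,u,v,w,h): return cv2.resize(i[v-h//2:v+h//2,u-w//2:u+w//2],(400,300),interpolation=cv2.INTER_CUBIC)
m=np.vstack([np.hstack([cr(s,198,150,64,48),cr(s,340,262,64,48)]),np.hstack([cr(d,282,248,64,48),cr(d,240,205,100,75)])])
cv2.imwrite('pics/cmp.png',m[...,::-1])
```

```text
(no output)
```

View pics/cmp.png

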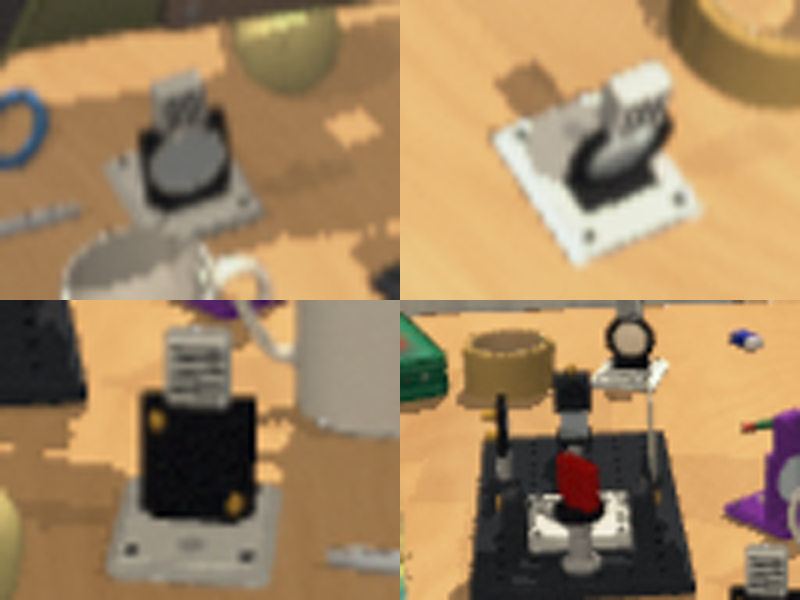

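The silver mirror in a square black frame is at scene (196,150) / side (282,250), with its glass towards the mug. The plate at (340,262) has a see-through round ring, so it's the lens. Next I'll measure both from depth.

Run:
```python
from h import *
for n,L in (('scene',dict(tab=(190,146),glass=(196,152),lens=(343,256),knob=(252,150),seat=(263,172),mug=(190,175),purple=(228,193),laser=(303,175))),('side',dict(tab=(282,238),frame=(282,250),knob=(236,213),lens=(247,178),arm=(235,230),apple=(242,263),mug=(311,225)))):
    c=np.load(n+'0.npz'); P=pts(c)
    for k,(u,v) in L.items(): print(n,k,P[v,u].round(3),c['z_map'][v,u].round(2))
    np.save(n+'P.npy',P)
    hsv=cv2.cvtColor(c['pixels'],cv2.COLOR_RGB2HSV)
    # bench: dark pts at z~15mm
    m=(hsv[...,2]<70)&(abs(P[...,2]-.015)<.006)&(P[...,0]>.3)&(P[...,0]<.8)&(abs(P[...,1])<.3)
    m=cv2.morphologyEx(m.astype('u1'),cv2.MORPH_OPEN,np.ones((3,3)))>0
    r=cv2.minAreaRect(P[m][:,:2].astype('f4')); print(n,'bench',m.sum(),r,cv2.boxPoints(r).round(3).tolist())
    red=((hsv[...,0]<8)|(hsv[...,0]>172))&(hsv[...,1]>150)&(P[...,2]>.06)&(P[...,2]<.11)&(abs(P[...,1])<.3)
    v,u=np.nonzero(red); print('red',len(u),u.mean(),v.mean(),P[red].min(0).round(3),P[red].max(0).round(3))
    # tab of mirror
    m=(P[...,2]>.07)&(P[...,2]<.1)&(abs(P[...,:2]-P[L['tab'][1],L['tab'][0],:2]).max(-1)<.035)
    print('tab',m.sum(),P[m].mean(0),P[m].min(0),P[m].max(0))
```

```text
scene tab [0.459 0.366 0.065] 1.56
scene glass [0.474 0.356 0.035] 1.58
scene lens [ 0.522 -0.274  0.083] 1.26
scene knob [0.598 0.204 0.082] 1.53
scene seat [0.597 0.144 0.025] 1.54
scene mug [0.398 0.286 0.028] 1.52
scene purple [0.414 0.099 0.094] 1.39
scene laser [0.663 0.024 0.065] 1.48
scene bench 1649 ((0.5965431332588196, -0.019605666399002075), (0.16966214776039124, 0.5245692133903503), 0.6332465410232544) [[0.5090000033378601, 0.24199999868869781], [0.5149999856948853, -0.28299999237060547], [0.6840000152587891, -0.2809999883174896], [0.6779999732971191, 0.24400000274181366]]
red 125 253.944 152.64 [ 0.582 -0.05   0.063] [0.606 0.225 0.105]
tab 67 [0.4724145  0.35874582 0.08561452] [0.45960046 0.3504917  0.07061712] [0.48706671 0.37376302 0.09629615]
side tab [0.471 0.372 0.073] 1.01
side frame [0.47  0.368 0.035] 1.02
side knob [0.589 0.229 0.09 ] 1.13
side lens [ 0.533 -0.264  0.039] 1.61
side arm [0.594 0.219 0.03 ] 1.16
side apple [0.58  0.443 0.046] 0.94
side mug [0.377 0.293 0.069] 1.09
side bench 1119 ((0.6198141574859619, 0.011705666780471802), (0.20425504446029663, 0.5026267766952515), 11.723703384399414) [[0.4690000116825104, 0.2370000034570694], [0.5709999799728394, -0.2549999952316284], [0.7710000276565552, -0.21400000154972076], [0.6690000295639038, 0.27900001406669617]]
red 136 234.125 212.7941176470588 [0.577 0.193 0.066] [0.61  0.234 0.105]
tab 121 [0.47330967 0.36927369 0.08593968] [0.45996184 0.35696467 0.07045509] [0.48693709 0.3760559  0.09773493]
```

Emit:
{"fn": "servo_tool", "kwargs": {
  "plan": [
    [60,0.032,-0.003,-0.006,0,0,0],
    [60,0.032,-0.003,-0.006,0,0,0],
    [60,0.032,-0.003,-0.006,0,0,0],
    [60,0.032,-0.003,-0.006,0,0,0],
    [60,0.032,-0.003,-0.006,0,0,0],
    [60,0.032,-0.003,-0.006,0,0,0],
    [60,0.032,-0.003,-0.006,0,0,0],
    [60,0.032,-0.003,-0.006,0,0,0]
  ]
}}

```text
time_s: 1.1
ee_pos: [0.5257, 0.257, 0.2533]
eef_rot: [-3.141, 0.0, 1.571]
force: [0.1, -0.6, 0.6]
grip_width: 0.0564
grip_force: 0.0
```

Emit:
{"fn": "servo_tool", "kwargs": {
  "plan": [
    [60,0,0,0,0,0,-0.185],
    [60,0,0,0,0,0,-0.185],
    [60,0,0,0,0,0,-0.185],
    [60,0,0,0,0,0,-0.185],
    [60,0,0,0,0,0,-0.185],
    [60,0,0,0,0,0,-0.185],
    [60,0,0,0,0,0,-0.185],
    [60,0,0,0,0,0,-0.185]
  ]
}}

```text
time_s: 2.1
ee_pos: [0.5259, 0.256, 0.253]
eef_rot: [-3.141, -0.001, 3.057]
force: [-0.8, 0.2, 0.6]
grip_width: 0.056
grip_force: 0.0
```

Run:
```python
from h import *
for n in('wrist','scene'):
    c=cam(n); save(c,n+'1.png'); np.savez(n+'1.npz',**{k:c[k] for k in('pixels','z_map','mtx','pose')}); print(c['mtx'],c['pose'].round(3))
o=ctrl.get_obs(); print(o['time_s'],o['qpos'].round(3),o['ee_pos'],o['eef_rot'],o['force'])
```

```text
[[297.31863964   0.         253.71663899]
 [  0.         297.31863964 190.91494417]
 [  0.           0.           1.        ]] [[ 0.084 -0.962 -0.26   0.451]
 [ 0.996  0.081  0.023  0.263]
 [-0.001 -0.262  0.965  0.432]
 [ 0.     0.     0.     1.   ]]
[[457.23744577   0.         253.51414112]
 [  0.         457.23744577 188.93785406]
 [  0.           0.           1.        ]] [[ 0.762  0.479 -0.435 -0.125]
 [-0.647  0.582 -0.493 -0.627]
 [ 0.018  0.657  0.753  1.147]
 [ 0.     0.     0.     1.   ]]
2.2 [ 0.39   0.349  1.347 -0.     1.447 -1.092] [0.52587903 0.25596359 0.25308397] [-3.14124305e+00 -6.32986791e-04  3.05334339e+00] [-0.68449063  1.08384973 -0.107666  ]
```

View pics/wrist1.png

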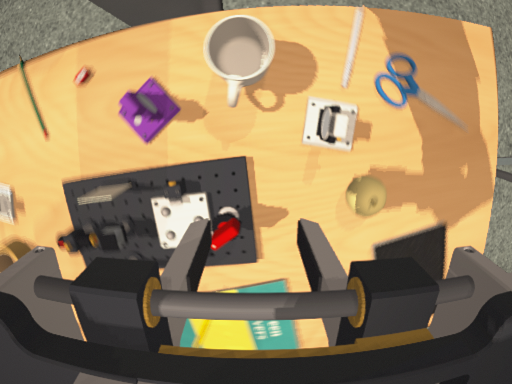

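The wrist view has the mirror plate at (330,123), glass edge towards the left, and the seat with its balls at (180,220). The red knob is at (226,233), with a grey piece above it at (228,213). Now I'll measure all of it.

```bash
cat >> h.py <<'E'
def rays(c):
    K=c['mtx']; v,u=np.mgrid[:384,:512]; a=(u-K[0,2])/K[0,0]; b=(v-K[1,2])/K[0,0]; t=np.hypot(a,b)+1e-9
    return np.stack([np.sin(t)*a/t,-np.sin(t)*b/t,-np.cos(t)],-1)
def wpts(c):
    d=rays(c); P=d/(-d[...,2:])*c['z_map'][...,None]
    return P@c['pose'][:3,:3].T+c['pose'][:3,3]
def rect(P,m,name,w=True):
    q=P[m][:,:2].astype('f4'); r=cv2.minAreaRect(q)
    print(name,len(q),'c',np.round(r[0],4),'size',np.round(r[1],4),'ang',round(r[2],2),'z',np.median(P[m][:,2]).round(4))
    return r
def near(P,x,y,r): return np.hypot(P[...,0]-x,P[...,1]-y)<r
E
python3 - <<'E'
from h import *
c=np.load('wrist1.npz'); P=wpts(c); np.save('wP.npy',P); hsv=cv2.cvtColor(c['pixels'],cv2.COLOR_RGB2HSV); z=P[...,2]
S=hsv[...,1]; V=hsv[...,2]
for k,(u,v) in dict(mir=(328,122),lat=(340,123),knob=(226,233),grey=(228,213),seat=(180,222),mug=(240,50),table=(290,170)).items(): print(k,P[v,u].round(4))
rect(P,near(P,.473,.364,.07)&(z>.004)&(z<.016)&(S<60)&(V>90),'plate')
rect(P,near(P,.473,.364,.05)&(z>.085),'tabtop')
rect(P,near(P,.473,.364,.05)&(z>.05),'frame+tab')
rect(P,(abs(z-.015)<.005)&(P[...,0]>.48)&(P[...,1]>-.1)&(P[...,1]<.3)&(V<75)&(P[...,0]<.7),'bench')
rect(P,near(P,.597,.14,.06)&(abs(z-.024)<.004)&(S<60)&(V>120),'seat')
red=((hsv[...,0]<8)|(hsv[...,0]>172))&(S>150)&(z>.06)&(z<.12)
rect(P,red&near(P,.6,.21,.05),'red'); rect(P,red&near(P,.6,.21,.05)&(z>.095),'redtop')
m=near(P,.597,.21,.07)&(z>.03)&(z<.075)&~red
for a in P[m][::6]: print(a.round(3),end=' ')
i=c['pixels'][70:270,60:380]; cv2.imwrite('pics/w1c.png',cv2.resize(i,(800,500),interpolation=cv2.INTER_CUBIC)[...,::-1])
E
```

```text
mir [0.4694 0.3572 0.0503]
lat [0.469  0.3605 0.0952]
knob [0.5892 0.2168 0.1024]
grey [0.5783 0.217  0.0605]
seat [0.5983 0.1395 0.0277]
mug [0.3589 0.2503 0.0069]
table [0.5397 0.3085 0.    ]
plate 1289 c [0.4583 0.3741] size [0.0732 0.1005] ang 77.66 z 0.0096
tabtop 2932 c [0.4859 0.3505] size [0.0255 0.0626] ang 45.38 z 0.3672
frame+tab 3237 c [0.4845 0.3562] size [0.0353 0.0723] ang 48.41 z 0.3656
bench 8088 c [0.5975 0.0895] size [0.1666 0.3118] ang 0.83 z 0.0147
seat 1776 c [0.5967 0.1489] size [0.0803 0.1008] ang 0.98 z 0.0261
red 543 c [0.5985 0.2146] size [0.0287 0.0404] ang 50.71 z 0.0996
redtop 326 c [0.5962 0.2113] size [0.0146 0.0409] ang 34.65 z 0.1014
[0.561 0.15  0.039] [0.577 0.21  0.06 ] [0.577 0.205 0.06 ] [0.577 0.213 0.063] [0.579 0.2   0.058] [0.577 0.21  0.067] [0.578 0.217 0.064] [0.579 0.202 0.063] [0.578 0.211 0.067] [0.58  0.219 0.065] [0.579 0.203 0.066] [0.58  0.211 0.067] [0.58  0.219 0.067] [0.582 0.198 0.062] [0.581 0.207 0.067] [0.581 0.215 0.068] [0.581 0.223 0.07 ] [0.593 0.169 0.031] [0.582 0.202 0.067] [0.583 0.21  0.065] [0.581 0.22  0.072] [0.594 0.169 0.032] [0.584 0.202 0.066] [0.584 0.21  0.068] [0.583 0.219 0.071] [0.586 0.194 0.061] [0.585 0.203 0.066] [0.585 0.212 0.068] [0.597 0.162 0.032] [0.586 0.201 0.067] [0.586 0.209 0.068] [0.588 0.199 0.066] [0.589 0.195 0.066] [0.589 0.203 0.066] [0.59  0.199 0.068] [0.592 0.197 0.065] [0.593 0.196 0.067] [0.594 0.196 0.068] [0.596 0.195 0.067] [0.597 0.195 0.066] [0.598 0.196 0.068]
```

View pics/w1c.png

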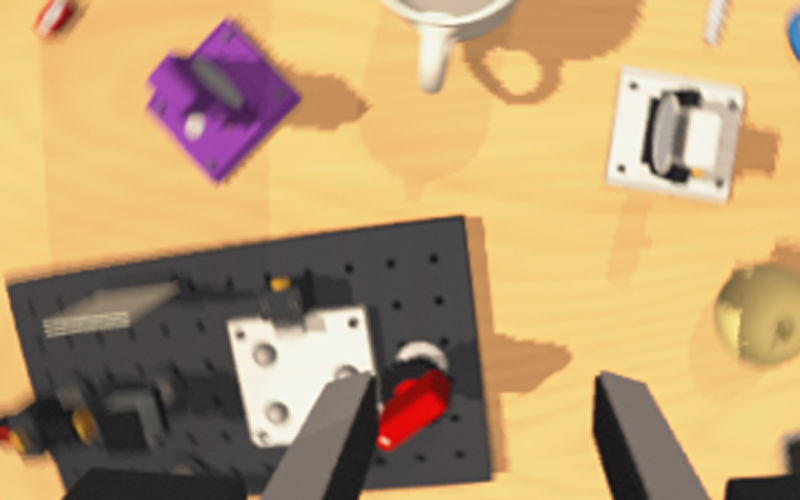

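Emit:
{"fn": "servo_tool", "kwargs": {
  "plan": [
    [60,-0.015,0,0,0,0,0],
    [60,-0.015,0,0,0,0,0],
    [60,-0.015,0,0,0,0,0],
    [60,-0.015,0,0,0,0,0],
    [60,-0.015,0,0,0,0,0],
    [60,-0.015,0,0,0,0,0],
    [60,-0.015,0,0,0,0,0],
    [60,0,0,0,0,0,0]
  ]
}}

```text
time_s: 3.2
ee_pos: [0.6309, 0.2462, 0.2526]
eef_rot: [-3.141, -0.001, 3.046]
force: [-0.5, -1.0, -0.8]
grip_width: 0.0568
grip_force: 0.0
```

Run:
```python
from h import *
c=cam('wrist'); np.savez('wrist2.npz',**{k:c[k] for k in('pixels','z_map','mtx','pose')})
d=rays(c)@c['pose'][:3,:3].T; o=c['pose'][:3,3]
P=wpts(c); hsv=cv2.cvtColor(c['pixels'],cv2.COLOR_RGB2HSV); z=P[...,2]; S=hsv[...,1];V=hsv[...,2]
i=np.argmin(np.where(c['z_map']>0,np.hypot(P[...,0]-.596,P[...,1]-.18),9)); v,u=divmod(i,512); print(u,v)
red=((hsv[...,0]<8)|(hsv[...,0]>172))&(S>150)&near(P,.596,.21,.05)
rect(P,red&(z>.095)&(z<.12),'redtop')
rect(P,near(P,.597,.14,.06)&(abs(z-.024)<.004)&(S<60)&(V>120),'seat')
rect(P,(abs(z-.015)<.004)&(P[...,0]>.48)&(P[...,1]>-.1)&(P[...,1]<.3)&(V<75)&(P[...,0]<.7),'bench')
v0=max(0,v-75);u0=max(0,u-100); cv2.imwrite('pics/w2c.png',cv2.resize(c['pixels'][v0:v0+150,u0:u0+200],(800,600),interpolation=cv2.INTER_CUBIC)[...,::-1]);print(u0,v0)
```

```text
204 147
redtop 411 c [0.5964 0.2111] size [0.0137 0.0402] ang 32.38 z 0.1017
seat 2584 c [0.5974 0.141 ] size [0.0805 0.0849] ang 0.17 z 0.0261
bench 4293 c [0.6012 0.0894] size [0.1589 0.3106] ang 0.98 z 0.0147
104 72
```

View pics/w2c.png

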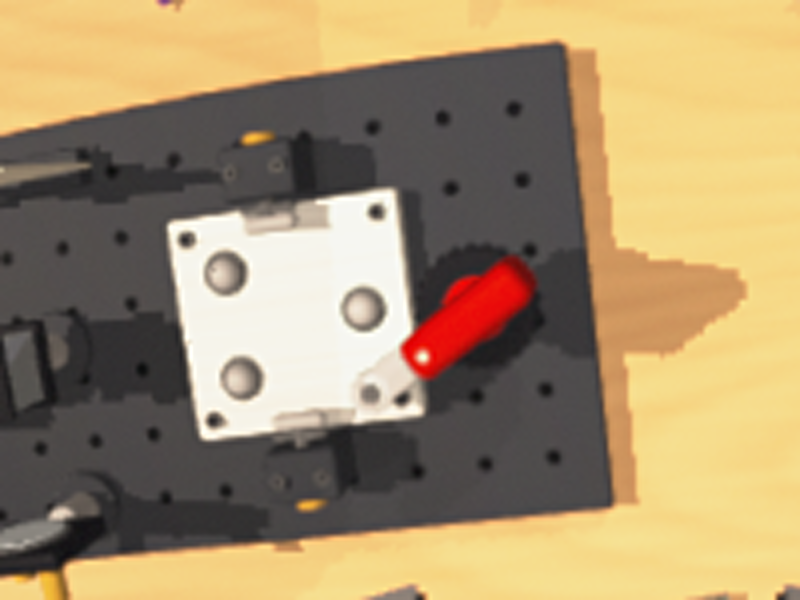

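The arm reaches over the seat corner, lying along the red wing (wing centre crop (470,315), arm tip (370,392)), so the lock is at about 1.63. It has to go anticlockwise first, so I'll move over the knob.

Emit:
{"fn": "servo_tool", "kwargs": {
  "plan": [
    [45,0.0104,-0.0127,0,0,0,0],
    [45,0.0104,-0.0127,0,0,0,0],
    [45,0.0104,-0.0127,0,0,0,0],
    [45,0,0,0,0,0,0.178],
    [45,0,0,0,0,0,0.178],
    [45,0,0,0,0,0,0.178],
    [45,0,0,0,0,0,0.178],
    [45,0,0,0,0,0,0.178]
  ]
}}

```text
time_s: 4.25
ee_pos: [0.5954, 0.2116, 0.2536]
eef_rot: [3.142, -0.0, 2.153]
force: [-0.5, 0.7, 0.2]
grip_width: 0.0423
grip_force: 0.0
```

Emit:
{"fn": "servo_tool", "kwargs": {
  "plan": [
    [45,0,0,0.025,0,0,0],
    [45,0,0,0.025,0,0,0],
    [45,0,0,0.025,0,0,0],
    [45,0,0,0.025,0,0,0],
    [45,0,0,0.02,0,0,0],
    [45,0,0,0,0,0,0],
    [45,0,0,0,0,0,0],
    [45,0,0,0,0,0,0]
  ]
}}

```text
time_s: 5.25
ee_pos: [0.5963, 0.2115, 0.1346]
eef_rot: [3.14, 0.001, 2.16]
force: [-0.2, -0.7, 0.1]
grip_width: 0.042
grip_force: 0.0
```

Run:
```python
from h import *
c=cam('wrist')
P=wpts(c); hsv=cv2.cvtColor(c['pixels'],cv2.COLOR_RGB2HSV); z=P[...,2]; S=hsv[...,1];V=hsv[...,2]
red=((hsv[...,0]<8)|(hsv[...,0]>172))&(S>150)&near(P,.596,.21,.05)
rect(P,red&(z>.097)&(z<.11),'redtop')
print(ctrl.get_obs()['ee_pos'],ctrl.get_obs()['eef_rot'],c['pose'][:3,3])
```

```text
redtop 887 c [0.5962 0.2115] size [0.0137 0.041 ] ang 33.27 z 0.1015
[0.5962792  0.21149667 0.13441595] [3.14022560e+00 4.24203015e-04 2.16052452e+00] [0.55432422 0.27491638 0.31335212]
```

Emit:
{"fn": "servo_tool", "kwargs": {
  "plan": [
    [45,0,0,0.02,0,0,0],
    [45,0,0,0.02,0,0,0],
    [45,0,0,0.0215,0,0,0],
    [45,0,0,0,0,0,0],
    [5,0,0,0,0,0,0],
    [5,0,0,0,0,0,0],
    [5,0,0,0,0,0,0],
    [5,0,0,0,0,0,0]
  ],
  "force": 25
}}

```text
time_s: 6.3
ee_pos: [0.5961, 0.2113, 0.0725]
eef_rot: [3.142, 0.0, 2.161]
force: [-2.9, -0.9, 6.0]
grip_width: 0.0139
grip_force: 24.9
```

Gripped. I'll turn it 1.12 rad anticlockwise (negative about tool z).

Emit:
{"fn": "servo_tool", "kwargs": {
  "plan": [
    [5,0,0,0,0,0,-0.16],
    [5,0,0,0,0,0,-0.16],
    [5,0,0,0,0,0,-0.16],
    [5,0,0,0,0,0,-0.16],
    [5,0,0,0,0,0,-0.16],
    [5,0,0,0,0,0,-0.16],
    [5,0,0,0,0,0,-0.16],
    [5,0,0,0,0,0,0]
  ]
}}

```text
time_s: 7.3
ee_pos: [0.596, 0.2111, 0.0726]
eef_rot: [-3.141, -0.0, -3.0]
force: [-2.8, -3.4, 7.0]
grip_width: 0.014
grip_force: 25.0
```

Emit:
{"fn": "servo_tool", "kwargs": {
  "plan": [
    [45,0,0,0,0,0,0],
    [45,0,0,0,0,0,0],
    [45,0,0,0,0,0,0],
    [45,0,0,-0.03,0,0,0],
    [45,0,0,-0.03,0,0,0],
    [45,0,0,-0.03,0,0,0],
    [45,0,0,-0.03,0,0,0],
    [45,0,0,-0.03,0,0,0]
  ]
}}

```text
time_s: 8.3
ee_pos: [0.596, 0.2114, 0.2229]
eef_rot: [3.142, -0.0, -3.002]
force: [0.4, 0.1, 0.4]
grip_width: 0.0425
grip_force: 0.0
```

Run:
```python
from h import *
c=cam('wrist')
P=wpts(c); hsv=cv2.cvtColor(c['pixels'],cv2.COLOR_RGB2HSV); z=P[...,2]; S=hsv[...,1];V=hsv[...,2]
red=((hsv[...,0]<8)|(hsv[...,0]>172))&(S>150)&near(P,.596,.21,.05)
rect(P,red&(z>.097)&(z<.11),'redtop')
print(ctrl.get_obs()['ee_pos'],ctrl.get_obs()['eef_rot'],ctrl.get_obs()['qpos'])
m=(z>.036)&(z<.06)&near(P,.596,.211,.06)&~near(P,.596,.211,.025)&(c['z_map']>0)&~red
print('arm dir',m.sum(),P[m].mean(0))
P=np.load('wP.npy');c=np.load('wrist1.npz');hsv=cv2.cvtColor(c['pixels'],cv2.COLOR_RGB2HSV); z=P[...,2]; S=hsv[...,1];V=hsv[...,2]
n=near(P,.472,.365,.06)&(z<.12)
rect(P,n&(z>.004)&(z<.016)&(S<70)&(V>90)&(P[...,1]<.42),'plate')
rect(P,n&(z>.088)&near(P,.472,.365,.04),'tabtop')
rect(P,n&(z>.05)&(z<.085)&near(P,.472,.365,.04),'frame')
q=P[n&(z>.004)&(z<.016)&(S<70)&(V>90)]; print(q.min(0),q.max(0))
m=n&(z>.088); print(P[m][::8].round(3).tolist())
```

```text
redtop 479 c [0.5954 0.2103] size [0.0409 0.0128] ang 7.76 z 0.1013
[0.59701249 0.21168941 0.22735794] [ 3.140765    0.00555917 -3.00240902] [ 2.82927828e-01  4.72287242e-01  1.23400503e+00  2.30033346e-05
  1.42967999e+00 -1.42705761e+00]
arm dir 148 [0.64077922 0.21713386 0.05249037]
plate 1301 c [0.4744 0.3708] size [0.0736 0.0682] ang 77.46 z 0.0096
tabtop 324 c [0.4735 0.3622] size [0.0172 0.0284] ang 74.91 z 0.0948
frame 305 c [0.4736 0.3619] size [0.0195 0.0498] ang 88.5 z 0.0646
[0.43409008 0.32784327 0.00412111] [0.51436794 0.41306028 0.01597546]
[[0.459, 0.362, 0.089], [0.461, 0.359, 0.095], [0.462, 0.357, 0.091], [0.462, 0.366, 0.095], [0.463, 0.359, 0.094], [0.463, 0.368, 0.096], [0.464, 0.36, 0.095], [0.465, 0.37, 0.093], [0.465, 0.36, 0.096], [0.466, 0.37, 0.095], [0.467, 0.363, 0.093], [0.467, 0.373, 0.092], [0.468, 0.364, 0.094], [0.469, 0.357, 0.094], [0.469, 0.366, 0.096], [0.47, 0.359, 0.096], [0.47, 0.369, 0.095], [0.471, 0.361, 0.096], [0.472, 0.355, 0.092], [0.473, 0.364, 0.095], [0.474, 0.357, 0.095], [0.474, 0.366, 0.096], [0.475, 0.359, 0.095], [0.475, 0.369, 0.096], [0.476, 0.361, 0.095], [0.477, 0.354, 0.093], [0.477, 0.364, 0.095], [0.478, 0.355, 0.095], [0.479, 0.365, 0.094], [0.479, 0.356, 0.095], [0.48, 0.366, 0.095], [0.48, 0.357, 0.097], [0.481, 0.367, 0.095], [0.482, 0.359, 0.095], [0.483, 0.353, 0.09], [0.483, 0.361, 0.095], [0.484, 0.354, 0.094], [0.484, 0.363, 0.096], [0.485, 0.359, 0.095], [0.487, 0.359, 0.093], [0.488, 0.362, 0.094]]
```

Emit:
{"fn": "servo_tool", "kwargs": {
  "plan": [
    [50,0.017,0.0276,0,0,0,0],
    [50,0.017,0.0276,0,0,0,0],
    [50,0.017,0.0276,0,0,0,0],
    [50,0.017,0.0276,0,0,0,0],
    [50,0.017,0.0276,0,0,0,0],
    [50,0.017,0.0276,0,0,0,0],
    [50,0,0,0.02,0,0,0.179],
    [50,0,0,0.02,0,0,0.179]
  ]
}}

```text
time_s: 9.35
ee_pos: [0.4717, 0.3616, 0.1813]
eef_rot: [3.141, 0.0, 2.918]
force: [1.4, 0.1, -0.2]
grip_width: 0.0467
grip_force: 0.0
```

```bash
cat > m.py <<'E'
from h import *
c=cam('wrist')
P=wpts(c); hsv=cv2.cvtColor(c['pixels'],cv2.COLOR_RGB2HSV); z=P[...,2]; S=hsv[...,1];V=hsv[...,2]
o=ctrl.get_obs();print(o['ee_pos'],o['eef_rot'])
n=near(P,.472,.365,.06)&(z<.12)
rect(P,n&(z>.004)&(z<.016)&(S<70)&(V>90)&(P[...,1]<.42),'plate')
rect(P,n&(z>.088)&near(P,.472,.365,.04),'tabtop')
rect(P,n&(z>.05)&(z<.085)&near(P,.472,.365,.04),'frame')
E
python3 m.py
```

```text
[0.47102478 0.36091711 0.17832523] [-3.13902197e+00 -2.51125590e-03  2.90816293e+00]
plate 2441 c [0.4637 0.3747] size [0.0726 0.0922] ang 76.45 z 0.0097
tabtop 518 c [0.473  0.3631] size [0.0162 0.0275] ang 76.97 z 0.0948
frame 230 c [0.4732 0.3647] size [0.0172 0.0498] ang 85.2 z 0.0653
```

Emit:
{"fn": "servo_tool", "kwargs": {
  "plan": [
    [50,-0.0011,0.002,0.02,0,0,0],
    [50,0,0,0.025,0,0,0],
    [50,0,0,0.025,0,0,0],
    [50,0,0,0.024,0,0,0],
    [50,0,0,0.015,0,0,0],
    [50,0,0,0.004,0,0,0],
    [50,0,0,0,0,0,0],
    [50,0,0,0,0,0,0]
  ],
  "force": 45
}}

```text
time_s: 10.4
ee_pos: [0.4739, 0.3632, 0.0698]
eef_rot: [3.141, 0.001, 2.923]
force: [0.3, 0.3, -0.0]
grip_width: 0.0472
grip_force: 0.0
```

```bash
python3 m.py
```

```text
[0.47384661 0.36313461 0.06975859] [3.14071635e+00 8.39743601e-04 2.92304054e+00]
plate 4649 c [0.4638 0.3744] size [0.0738 0.0941] ang 77.04 z 0.0096
tabtop 2919 c [0.4733 0.3635] size [0.0718 0.028 ] ang 77.63 z 0.0957
frame 1134 c [0.4693 0.3618] size [0.0623 0.0431] ang 49.83 z 0.0729
```

Emit:
{"fn": "servo_tool", "kwargs": {
  "plan": [
    [50,0,0,0.003,0,0,0],
    [50,0,0,0,0,0,0],
    [5,0,0,0,0,0,0],
    [5,0,0,0,0,0,0],
    [5,0,0,0,0,0,0],
    [5,0,0,0,0,0,0],
    [5,0,0,0,0,0,0],
    [5,0,0,0,0,0,0]
  ],
  "force": 45
}}

```text
time_s: 11.45
ee_pos: [0.4735, 0.3629, 0.0659]
eef_rot: [-3.142, -0.0, 2.923]
force: [-0.2, 0.0, 0.5]
grip_width: 0.0156
grip_force: 45.0
```

Emit:
{"fn": "servo_tool", "kwargs": {
  "plan": [
    [5,0,0,-0.008,0,0,0],
    [5,0,0,-0.014,0,0,0],
    [5,0,0,-0.02,0,0,0],
    [5,0,0,-0.024,0,0,0],
    [5,0,0,-0.024,0,0,0],
    [5,0,0,-0.024,0,0,0],
    [5,0,0,-0.016,0,0,0],
    [5,0,0,0,0,0,0]
  ]
}}

```text
time_s: 12.45
ee_pos: [0.4739, 0.3631, 0.1972]
eef_rot: [3.14, 0.001, 2.923]
force: [0.0, -0.0, -3.2]
grip_width: 0.016
grip_force: 45.0
```

Emit:
{"fn": "servo_tool", "kwargs": {
  "plan": [
    [5,0,0,0,0,0,-0.117],
    [5,0,0,0,0,0,-0.117],
    [5,-0.015,-0.029,0,0,0,0],
    [5,-0.015,-0.029,0,0,0,0],
    [5,-0.015,-0.029,0,0,0,0],
    [5,-0.015,-0.029,0,0,0,0],
    [5,-0.015,-0.029,0,0,0,0],
    [5,-0.015,-0.029,0,0,0,0]
  ]
}}

```text
time_s: 13.45
ee_pos: [0.5662, 0.1892, 0.1948]
eef_rot: [-3.141, -0.002, -3.126]
force: [0.7, 1.0, -3.2]
grip_width: 0.0158
grip_force: 45.0
```

Emit:
{"fn": "servo_tool", "kwargs": {
  "plan": [
    [5,-0.015,-0.029,0,0,0,0],
    [5,-0.015,-0.0287,0,0,0,0],
    [5,0,0,0,0,0,0],
    [5,0,0,0,0,0,0],
    [5,0,0,0,0,0,0],
    [5,0,0,0,0,0,0],
    [5,0,0,0,0,0,0],
    [5,0,0,0,0,0,0]
  ]
}}

```text
time_s: 14.45
ee_pos: [0.597, 0.1332, 0.196]
eef_rot: [3.142, 0.0, -3.126]
force: [-0.4, 0.3, -2.9]
grip_width: 0.0158
grip_force: 45.0
```

```bash
cat > s.py <<'E'
from h import *
import sys
c=cam('wrist'); np.savez('wrist3.npz',**{k:c[k] for k in('pixels','z_map','mtx','pose')})
P=wpts(c); hsv=cv2.cvtColor(c['pixels'],cv2.COLOR_RGB2HSV); z=P[...,2]; S=hsv[...,1];V=hsv[...,2]
o=ctrl.get_obs();print(o['ee_pos'],o['eef_rot'],o['force'])
n=near(P,.5975,.14,.06); t=o['ee_pos'][2]-.056
rect(P,n&(abs(z-t)<.008)&(S<70)&(V>60),'plate')
m=near(P,.5975,.14,.045)&(z>t-.008)&(z<t+.1); print('tilt fit',end=' ')
q=P[n&(abs(z-t)<.008)&(S<70)&(V>60)]; A=np.c_[q[:,:2]-q[:,:2].mean(0),np.ones(len(q))]; print(np.linalg.lstsq(A,q[:,2],rcond=None)[0])
rect(P,n&(abs(z-.0265)<.004)&(S<60)&(V>90),'seat')
rect(P,(abs(z-.015)<.004)&(P[...,0]>.48)&(P[...,1]>-.1)&(P[...,1]<.3)&(V<75)&(P[...,0]<.7),'bench')
red=((hsv[...,0]<8)|(hsv[...,0]>172))&(S>150)&near(P,.596,.21,.05)
if red.any(): rect(P,red&(z>.097)&(z<.11),'redtop')
save(c,sys.argv[1])
E
python3 s.py w3.png
```

```text
[0.59702547 0.13314311 0.19595786] [ 3.14155553e+00 -2.94408949e-06 -3.12629737e+00] [ 1.02806505 -0.40188011 -2.8659826 ]
plate 4455 c [0.5965 0.1422] size [0.068  0.0749] ang 0.98 z 0.1396
tilt fit [ 0.02590617 -0.00445892  0.13951788]
seat 1214 c [0.5691 0.1405] size [0.0232 0.0848] ang 0.95 z 0.0262
bench 4531 c [0.5972 0.0886] size [0.1661 0.3103] ang 0.54 z 0.0146
redtop 528 c [0.5961 0.2108] size [0.0411 0.0143] ang 8.56 z 0.1014
```

View pics/w3.png

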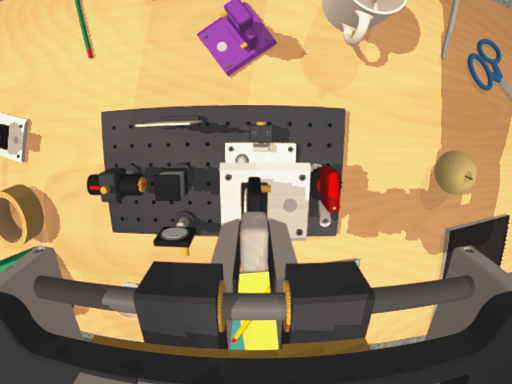

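The wrist view shows the held plate squarely over the seat, with its centre at (262,195) and the glass towards the laser on the left. The lock arm is swung out at (325,222). Now I'll lower it.

Emit:
{"fn": "servo_tool", "kwargs": {
  "plan": [
    [5,-0.0005,0,0.014,0,0,0],
    [5,0,0,0.018,0,0,0],
    [5,0,0,0.018,0,0,0],
    [5,0,0,0.016,0,0,0],
    [5,0,0,0.012,0,0,0],
    [5,0,0,0.006,0,0,0],
    [5,0,0,0,0,0,0],
    [5,0,0,0,0,0,0]
  ]
}}

```text
time_s: 15.5
ee_pos: [0.5978, 0.1331, 0.1126]
eef_rot: [3.141, 0.001, -3.126]
force: [0.3, -0.8, -2.2]
grip_width: 0.0158
grip_force: 45.0
```

```bash
python3 s.py w4.png
```

```text
[0.59784339 0.13313716 0.11258118] [ 3.14144837e+00  1.03435132e-03 -3.12634177e+00] [-0.03415396 -0.75082641 -3.3645379 ]
plate 4524 c [0.5841 0.148 ] size [0.0941 0.0812] ang 74.6 z 0.0562
tilt fit [ 0.03237682 -0.00400191  0.05600149]
seat 988 c [0.596  0.1404] size [0.0775 0.0844] ang 0.74 z 0.0261
bench 8452 c [0.597  0.0881] size [0.1665 0.3122] ang 0.62 z 0.0146
redtop 916 c [0.5957 0.2097] size [0.0411 0.0139] ang 5.8 z 0.1014
```

Emit:
{"fn": "servo_tool", "kwargs": {
  "plan": [
    [5,0.0007,-0.0005,0.003,0,0,0],
    [5,0,0,0.002,0,0,0],
    [5,0,0,0.002,0,0,0],
    [5,0,0,0.001,0,0,0],
    [5,0,0,0.001,0,0,0],
    [5,0,0,0,0,0,0],
    [5,0,0,0,0,0,0],
    [5,0,0,0,0,0,0]
  ]
}}

```text
time_s: 16.55
ee_pos: [0.5973, 0.1326, 0.1037]
eef_rot: [3.141, 0.001, -3.126]
force: [0.1, -0.1, 5.1]
grip_width: 0.0159
grip_force: 45.0
```

Emit:
{"fn": "servo_tool", "kwargs": {
  "plan": [
    [5,0,0,0.001,0,0,0],
    [5,0,0,0.001,0,0,0],
    [5,0,0,0.001,0,0,0],
    [5,0,0,0.001,0,0,0],
    [5,0,0,0.001,0,0,0],
    [5,0,0,0,0,0,0],
    [5,0,0,0,0,0,0],
    [5,0,0,0,0,0,0]
  ]
}}

```text
time_s: 17.55
ee_pos: [0.5962, 0.1325, 0.0968]
eef_rot: [-3.141, -0.002, -3.126]
force: [0.8, 0.2, -15.5]
grip_width: 0.0156
grip_force: 45.0
```

The rollers have gone over centre: the force is now pulling down. Letting go.

Emit:
{"fn": "servo_tool", "kwargs": {
  "plan": [
    [40,0,0,0,0,0,0],
    [40,0,0,0,0,0,0],
    [40,0,0,0,0,0,0],
    [40,0,0,0,0,0,0],
    [40,0,0,-0.01,0,0,0],
    [40,0,0,-0.02,0,0,0],
    [40,0,0,-0.025,0,0,0],
    [40,0,0,-0.025,0,0,0]
  ]
}}

```text
time_s: 18.55
ee_pos: [0.5969, 0.1326, 0.1795]
eef_rot: [3.141, 0.001, -3.126]
force: [-0.6, -0.6, -0.3]
grip_width: 0.0376
grip_force: 0.0
```

```bash
cat > t.py <<'E'
from h import *
import sys
c=cam('wrist'); P=wpts(c); hsv=cv2.cvtColor(c['pixels'],cv2.COLOR_RGB2HSV); z=P[...,2]; S=hsv[...,1];V=hsv[...,2]
o=ctrl.get_obs();print(o['ee_pos'],o['eef_rot'],o['force'],o['qpos'][[0,5]])
n=near(P,.597,.14,.06)
m=n&(abs(z-.039)<.012)&(S<70)&(V>60)&(abs(P[...,0]-.597)<.036)&(abs(P[...,1]-.142)<.038)
rect(P,m,'plate')
q=P[m]; A=np.c_[q[:,:2]-[.597,.141],np.ones(len(q))]; print('plane',np.linalg.lstsq(A,q[:,2],rcond=None)[0])
rect(P,near(P,.597,.133,.03)&(z>.115)&(z<.135),'tabtop')
red=((hsv[...,0]<8)|(hsv[...,0]>172))&(S>150)&near(P,.596,.21,.05)
rect(P,red&(z>.097)&(z<.11),'redtop')
rect(P,(abs(z-.015)<.004)&(P[...,0]>.48)&(P[...,1]>-.1)&(P[...,1]<.3)&(V<75)&(P[...,0]<.7),'bench')
save(c,sys.argv[1])
E
python3 t.py w5.png
```

```text
[0.59801701 0.13276901 0.18322712] [ 3.14081747  0.00532591 -3.12635829] [-0.20611508 -0.43688634  2.89844333] [ 0.15868621 -1.42734802]
plate 3131 c [0.5966 0.1416] size [0.0713 0.0744] ang 0.45 z 0.0385
plane [ 0.00066699 -0.00556705  0.0383789 ]
tabtop 650 c [0.5965 0.1331] size [0.0272 0.0162] ang 1.12 z 0.1236
redtop 578 c [0.5963 0.2103] size [0.0414 0.0143] ang 5.5 z 0.1014
bench 5735 c [0.5972 0.0885] size [0.1667 0.3122] ang 0.82 z 0.0146
```

Emit:
{"fn": "servo_tool", "kwargs": {
  "plan": [
    [45,0,0.0131,0,0,0,0],
    [45,0,0.0131,0,0,0,0],
    [45,0,0.0131,0,0,0,0],
    [45,0,0.0131,0,0,0,0],
    [45,0,0.0131,0,0,0,0],
    [45,0,0.0131,0,0,0,0],
    [45,0,0,0,0,0,-0.124],
    [45,0,0,0.03,0,0,0]
  ]
}}

```text
time_s: 19.6
ee_pos: [0.5967, 0.2121, 0.1496]
eef_rot: [3.141, 0.004, -3.0]
force: [-0.0, -0.3, -1.0]
grip_width: 0.0424
grip_force: 0.0
```

```bash
python3 t.py w6.png
```

```text
[0.5945951  0.21138759 0.14380572] [-3.14108138 -0.0034968  -3.0018363 ] [-0.45558628 -0.73250103 -4.16580256] [ 0.28355091 -1.42700116]
plate 3123 c [0.5969 0.142 ] size [0.0718 0.0757] ang 0.2 z 0.0385
plane [ 0.01258811 -0.01543872  0.03849699]
tabtop 759 c [0.5971 0.1339] size [0.0275 0.0159] ang 1.44 z 0.1237
redtop 749 c [0.5946 0.2103] size [0.0389 0.0133] ang 7.74 z 0.1014
bench 6471 c [0.5958 0.0901] size [0.164  0.3077] ang 0.52 z 0.0146
```

Emit:
{"fn": "servo_tool", "kwargs": {
  "plan": [
    [45,0,0,0.02,0,0,0],
    [45,0,0,0.025,0,0,0],
    [45,0,0,0.02,0,0,0],
    [45,0,0,0.006,0,0,0],
    [45,0,0,0,0,0,0],
    [45,0,0,0,0,0,0],
    [45,0,0,0,0,0,0],
    [45,0,0,0,0,0,0]
  ]
}}

```text
time_s: 20.65
ee_pos: [0.5958, 0.2112, 0.0773]
eef_rot: [3.142, 0.0, -3.002]
force: [0.3, 0.1, -0.5]
grip_width: 0.0423
grip_force: 0.0
```

Emit:
{"fn": "servo_tool", "kwargs": {
  "plan": [
    [45,0,0,0.003,0,0,0],
    [45,0,0,0,0,0,0],
    [5,0,0,0,0,0,0],
    [5,0,0,0,0,0,0],
    [5,0,0,0,0,0,0],
    [5,0,0,0,0,0,0],
    [5,0,0,0,0,0,0],
    [5,0,0,0,0,0,0]
  ],
  "force": 30
}}

```text
time_s: 21.65
ee_pos: [0.5957, 0.211, 0.074]
eef_rot: [-3.141, 0.0, -3.002]
force: [0.9, -2.5, 0.3]
grip_width: 0.0139
grip_force: 30.0
```

Emit:
{"fn": "servo_tool", "kwargs": {
  "plan": [
    [5,0,0,0,0,0,0.15],
    [5,0,0,0,0,0,0.15],
    [5,0,0,0,0,0,0.15],
    [5,0,0,0,0,0,0.15],
    [5,0,0,0,0,0,0.15],
    [5,0,0,0,0,0,0.15],
    [5,0,0,0,0,0,0.15],
    [5,0,0,0,0,0,0.15]
  ]
}}

```text
time_s: 22.65
ee_pos: [0.5959, 0.2113, 0.074]
eef_rot: [3.141, 0.0, 2.076]
force: [1.8, -0.4, -1.5]
grip_width: 0.014
grip_force: 30.0
```

```bash
python3 -c "
from h import *
o=ctrl.get_obs();print(o['ee_pos'],o['eef_rot'],o['force'],o['moment'],o['qpos'])"
```

```text
[0.59592175 0.21127484 0.07400286] [3.14086081e+00 1.40540329e-04 2.07598200e+00] [ 1.84975967 -0.39344162 -1.46564296] [-0.17948707 -0.39899208  0.10882544] [ 2.82778891e-01  6.07102298e-01  1.39686138e+00  2.68359355e-05
  1.13688416e+00 -2.22418109e-01]
```

Emit:
{"fn": "servo_tool", "kwargs": {
  "plan": [
    [5,0,0,0,0,0,0.15],
    [5,0,0,0,0,0,0.15],
    [5,0,0,0,0,0,0.15],
    [5,0,0,0,0,0,0.15],
    [5,0,0,0,0,0,0.15],
    [5,0,0,0,0,0,0.15],
    [5,0,0,0,0,0,0.15],
    [5,0,0,0,0,0,0.15]
  ]
}}

```text
time_s: 23.65
ee_pos: [0.5962, 0.2111, 0.074]
eef_rot: [3.141, -0.001, 0.876]
force: [3.9, -1.8, -1.3]
grip_width: 0.0139
grip_force: 30.0
```

```bash
python3 -c "
from h import *
o=ctrl.get_obs();print(o['ee_pos'],o['eef_rot'],o['force'],o['moment'],o['grip_width'])"
```

```text
[0.5961722  0.21106678 0.07403239] [ 3.14056254e+00 -8.34725474e-04  8.75975511e-01] [ 3.87175691 -1.7814658  -1.26404929] [-0.46551697 -0.72660678  0.18255881] 0.01394094537926493
```

Emit:
{"fn": "servo_tool", "kwargs": {
  "plan": [
    [45,0,0,0,0,0,0],
    [45,0,0,0,0,0,0],
    [45,0,0,0,0,0,0],
    [45,0,0,-0.02,0,0,0],
    [45,0,0,-0.03,0,0,0],
    [45,0,0,-0.03,0,0,0],
    [45,0,0,-0.03,0,0,0],
    [45,0,0,-0.03,0,0,0]
  ]
}}

```text
time_s: 24.65
ee_pos: [0.5956, 0.2112, 0.2167]
eef_rot: [3.141, -0.001, 0.882]
force: [1.0, -1.2, -0.4]
grip_width: 0.0422
grip_force: 0.0
```

```bash
python3 t.py w7.png; python3 -c "
from h import *
i=cv2.imread('pics/w7.png'); c=cam('side'); s=cv2.cvtColor(c['pixels'],cv2.COLOR_RGB2BGR)
cv2.imwrite('pics/f.png',np.hstack([cv2.resize(i[60:360,100:500],(400,300)),cv2.resize(s[165:255,190:310],(400,300),interpolation=cv2.INTER_CUBIC)]))"
```

```text
[0.59669841 0.21154701 0.22111403] [ 3.13763751 -0.00595121  0.88152555] [-0.02240221  0.1832995   4.70297892] [0.28282284 0.97209204]
plate 1917 c [0.597  0.1421] size [0.0754 0.0718] ang 89.87 z 0.0386
plane [-0.01731083  0.0287264   0.03906358]
tabtop 0 c [0. 0.] size [0. 0.] ang 0.0 z nan
redtop 500 c [0.597  0.2114] size [0.0413 0.0139] ang 59.07 z 0.1015
bench 6313 c [0.5979 0.0899] size [0.1676 0.3101] ang 0.48 z 0.0147
  return _methods._mean(a, axis=axis, dtype=dtype,
  ret = ret.dtype.type(ret / rcount)
```

View pics/f.png

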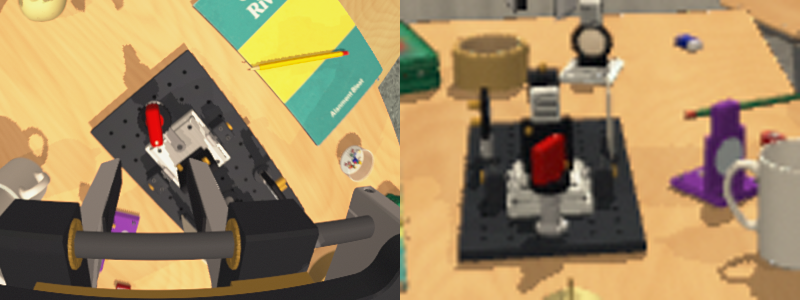

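```bash
python3 -c "
from h import *
i=cv2.imread('pics/w7.png'); cv2.imwrite('pics/g.png',cv2.resize(i[140:260,190:350],(800,600),interpolation=cv2.INTER_CUBIC))"
```

```text
(no output)
```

View pics/g.png

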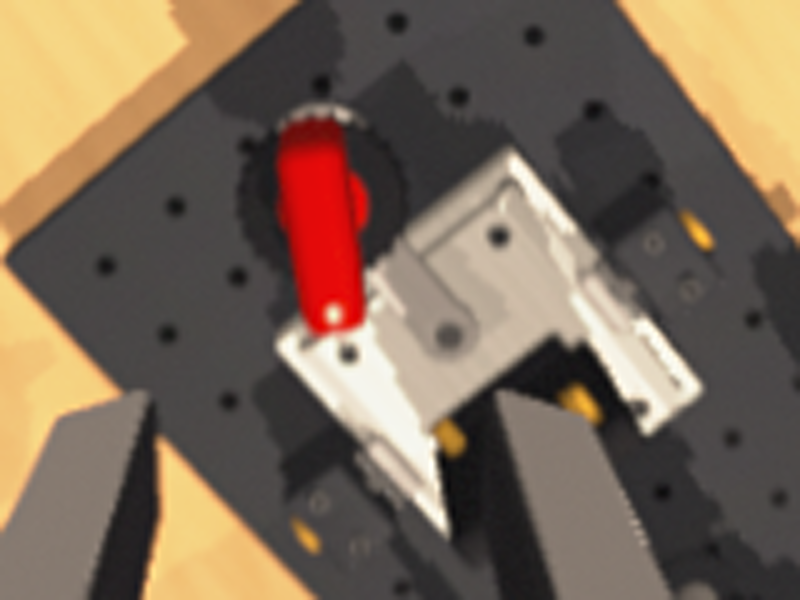

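The arm lies along the seat axis over the plate's tail, tip at (450,335). The wing is about 30° past it, which means one click. The plate is level and home and the gripper is clear, so I'm handing in.

```bash
python3 -c "
from h import *
print(ctrl.hand_in())"
```

```text
the job is handed in; nothing more can be done
None
```

The mirror plate is home on the three balls, facing the laser, and the lock is turned tight with one clutch click; I handed the job in at about 25 s (limit 72 s), and hand-in returned no verdict.

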